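Lengthen the telescopic stop to the next hole

TASK

Lengthen the telescopic stop with the yellow button by one hole, towards the steel test cell: press the yellow button down, slide the tube out with it until the button pops up in the next hole (the middle one of three), and let go. Leave the stop with the black button as it is, and do not shift the test cell.

Things in the scene. Friction and masses are not known exactly. Their poses are not given: they have to be found in the camera images.
- yellow_knob (a point): Centre of the yellow button of the stop to be set: a round plastic cap 30 mm across, 16 mm high, on a thin upright stem; 100 mm above the bench when up. x axis: the way the tube slides out; z up. It rides on the inner tube and moves with it along the slot. It overhangs the tube at both sides, so it can be held across the tube, by its sides, while pressed and slid.
- yellow_button (a joint): How far the yellow button is pressed down, in m: 0 up, 0.0105 at the bottom. The tube is free when it is pressed by 0.009 or more. The spring resists with 3.6 N at the top, 8 N at the bottom. Let go within 5 mm of a hole it pops up, and the flared hole centres the tube; let go between holes it stays down.
- yellow_tube (a joint): How far the inner tube of the yellow stop is slid out, in m: 0 in the first hole, where it starts, 0.040 in the next (middle) hole, 0.080 in the last; 1 mm of play in a hole; sliding takes 1 to 3 N. Its end carries a black square pad 50 mm wide.
- yellow_stop: Fixed part of the yellow stop; origin on the bench under its middle, x along the tube, towards the pad. Outer aluminium tube 150 mm long, 22 mm wide (26 mm at its end collars), top 74 mm above the bench, with a slot and three holes on top; it stands on two posts on a plate 170 x 60 x 8 mm screwed to the bench.
- black_knob (a point): Centre of the black button on a second stop, otherwise the same, with the same axes; to be left alone.
- test_cell_face (a point): Middle, half-way up, of the plate face turned to the stop of the loose test cell, a block of bolted metal plates with hose barbs, 88 x 96 x 92 mm, in front of the pad of the yellow stop; 10 to 25 mm are left between pad and cell when the tube is in the middle hole.

How it is judged:
By the outcome, as a careful person would: the job done as asked, in the order asked, and still so for the second after the job is handed in, with the robot touching nothing.
It also fails if it takes over 32 s, if anything falls off the work surface, if the arm or the gripper's body presses on something with over 40 N, if the wrist force passes 120 N, or if a joint passes its speed limit or range.

ROBOT

A 6-joint arm with a two-finger parallel gripper is mounted at the origin on a cart in front of the work surface, level with it; the furniture and walls round the work are solid. World frame = base frame: x ahead of the robot, y to its left, z up, the work surface at z = 0. Lengths are in mm, angles in rad, forces in N, time in s.
With the tool pointing down it reaches from about 350 to 875 mm from the base axis. Payload 4.2 kg.
Tool frame: the origin (TCP) lies between the finger pads; the fingertips stand 11 mm ahead of it and the grasp point (between the pads) lies 8 mm behind it; z points along the fingers, y is the direction in which the jaws open and shut (so a half turn about z gives the same grasp; the last joint's range is limited). The gripper opens to 85 mm and grips with 20 to 120 N. Pads are 22 mm wide; open, the fingers measure 114 mm over their backs; the gripper's body (76 mm by 85 mm) begins 54 mm behind the grasp point. The pads swing forward as they close: fully open they stand 13 mm farther back than shut.
Start: joints at [-0.904, 0.385, 0.008, 0, -1.194, -0.259], TCP at [247.882, -573.719, 242.312] pointing down, gripper open.
Joint ranges: [-3.14, 3.14], [-1.21, 2.06], [-1.07, 1.41], [-3.16, 2.05], [-2.99, -0.16], [-3.1, 3.1]. Speed limits (rad/s): [2.79, 2.79, 3.14, 3.14, 3.14, 3.14].

INTERFACE

Orientations are given as a unit quaternion [x, y, z, w].
In Python, from bench import * gives the robot as it stands.
- The arm moves only by the tool servo_tool, never from a script. Its argument "rows" is a list of rows, each a list of 7 numbers: the opening, from 0 (shut) to 1 (fully open), then the shift along the tool's x, y, z in cm, then the turn, a rotation vector about the tool's x, y, z in degrees. A call has 1 to 12 rows; each row shifts and turns the commanded pose from where the row before left it, along the tool's axes as they then stand; what a row does not reach is not made up. A row lasts 1/10 s, in which the tool goes at most 50 mm and 8.59 degrees, less where a joint would pass 70% of its speed; a pose out of reach is approached as far as the arm can. A call is refused whole if a number of a shift passes 5 or a number of a turn 8.59, either way. A call with a gripper value outside its range is refused whole. The fingers move at their own pace and stop on an object; the grip force is fixed at half the most. Time passes only in rows, so rows that do not move let the fingers close. It gives the time, the measured TCP pose, the force and the opening at its end, in the units of the state.
- read_state(): the state, without advancing time (a new reading comes with each control period).
- get_image(name): name is "side" or "top" or "wrist"; returns a dict with "image" (420x560x3 uint8, red, green, blue), "mtx" (3x3 intrinsics, pixels), "k1" (the pictures are not rectified: a ray, as slopes to the right and down, at radius r is drawn at 1 + k1 r^2 times it, then the intrinsics apply), "extrinsics" (4x4, takes a point from camera to world coordinates). Camera axes: x right, y up, looking along -z (the intrinsics and any distortion apply to the point x, -y, -z); pixel columns grow to the right and rows downward; lengths in mm; the calibration is good to about 2 mm. A picture is of the moment at which its call begins. There is no depth.
- job_done(): hands the job in, once; it reports no verdict.
The state is a dict: "clock": time; "joints": joint angles; "joint_vel": joint speeds; "joint_efforts": joint torques, N m; "position": TCP position; "ee_rot": TCP orientation; "contact_force": force on the tool from outside, world axes, zero at the start; "wrist_torque": the same for the moment, N m; "gripper_width": finger opening in mm.
Only numpy, scipy, OpenCV 4.12 (cv2) and the standard library are available. Lean on these libraries where they do the work, as an engineer would, in place of code of your own. Each camera call takes 0.05 s, during which the arm holds its last target. There are 200 camera calls.

## Working session

There is one attempt and no reset: what is moved stays moved. The work goes in short steps, Python scripts to look and compute and a tool call to move; the robot and the scene stay as the last step left them, time stands still between calls to the robot, and variables do not carry over. Pictures are saved under pics/ and viewed, about 8 in all and at most 12, crops included, and the job is handed in when it is done.

Besides the shell and the picture viewer there is one more tool, called after "Request:" as name([rows], argument=value, ...), one row to a line, values as JSON. servo_tool: Moves the arm, as the interface text tells. Its arguments: {"type":"object","properties":{"rows":{"type":"array","items":{"type":"array","items":{"type":"number"}}}},"required":["rows"]}

```bash
mkdir -p pics
cat > h.py <<'E'
from bench import *
import numpy as np, cv2
from scipy.spatial.transform import Rotation as R
def snap(n,f,crop=None,s=1):
    d=get_image(n); im=d["image"][:,:,::-1]
    if crop: a,b,c,e=crop; im=im[b:e,a:c]
    cv2.imwrite(f,cv2.resize(im,None,fx=s,fy=s,interpolation=cv2.INTER_CUBIC)); return d
def ray(d,u,v):
    K=np.array(d["mtx"],float); dist=np.array([d["k1"],0,0,0],float)
    x,y=cv2.undistortPoints(np.array([[[u,v]]],float),K,dist)[0,0]
    E=np.array(d["extrinsics"]); return E[:3,3],E[:3,:3]@np.array([x,-y,-1])
def atz(d,u,v,z):
    o,r=ray(d,u,v); return o+r*(z-o[2])/r[2]
def proj(d,p):
    E=np.array(d["extrinsics"]); c=E[:3,:3].T@(np.array(p)-E[:3,3]); x,y=c[0]/-c[2],-c[1]/-c[2]
    k=1+d["k1"]*(x*x+y*y); K=np.array(d["mtx"]); return K[0,0]*x*k+K[0,2],K[1,1]*y*k+K[1,2]
E
python3 - <<'E'
from h import *
a=snap("top","pics/t.png"); b=snap("side","pics/s.png")
for d in(a,b): print(d["mtx"],d["k1"],np.round(d["extrinsics"],3))
print(read_state())
i=np.hstack([cv2.imread("pics/t.png"),cv2.imread("pics/s.png")])
E
```

```text
[[429.8835769    0.         277.5162142 ]
 [  0.         429.8835769  204.23349708]
 [  0.           0.           1.        ]] 0.01607050865509315 [[-9.00000e-03  9.96000e-01 -8.60000e-02  4.25232e+02]
 [-1.00000e+00 -9.00000e-03  1.00000e-03 -3.42996e+02]
 [-0.00000e+00  8.60000e-02  9.96000e-01  9.57603e+02]
 [ 0.00000e+00  0.00000e+00  0.00000e+00  1.00000e+00]]
[[531.22270619   0.         279.3697178 ]
 [  0.         531.22270619 210.47531203]
 [  0.           0.           1.        ]] -0.027156030590909645 [[ 9.93000e-01 -8.70000e-02  7.90000e-02  5.50976e+02]
 [ 1.15000e-01  5.85000e-01 -8.03000e-01 -1.14699e+03]
 [ 2.40000e-02  8.06000e-01  5.91000e-01  6.90179e+02]
 [ 0.00000e+00  0.00000e+00  0.00000e+00  1.00000e+00]]
{'clock': 0.1, 'joints': array([-9.04342266e-01,  3.85477297e-01,  6.73948597e-03, -4.47464049e-04,
       -1.19401376e+00, -2.58614906e-01]), 'joint_vel': array([-8.44469546e-04, -4.23040123e-03,  3.67028594e-03,  1.27749268e-03,
       -4.20239889e-05,  1.89186638e-03]), 'joint_efforts': array([-9.41143990e-04, -3.93318379e+01,  1.88929653e+01,  4.19782788e+00,
       -2.59637724e-03,  4.80205784e-06]), 'position': array([ 247.71187575, -573.25350069,  241.32153398]), 'ee_rot': array([-2.02428328e-01,  9.79296570e-01,  9.67690783e-04, -2.50125467e-04]), 'contact_force': array([-0.50734842, -0.28666395,  0.245369  ]), 'wrist_torque': array([ 0.03922497,  0.00016944, -0.04822432]), 'gripper_width': 85.07500234347108}
```

View pics/t.png

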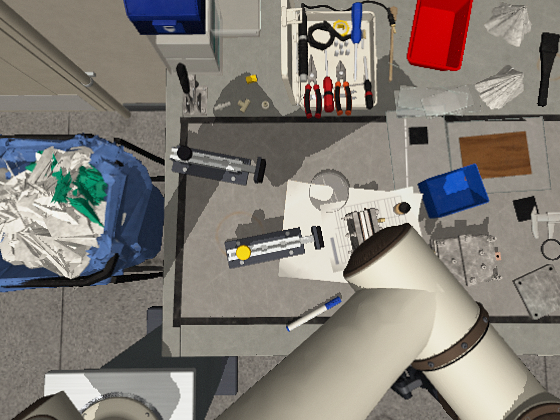

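View pics/s.png

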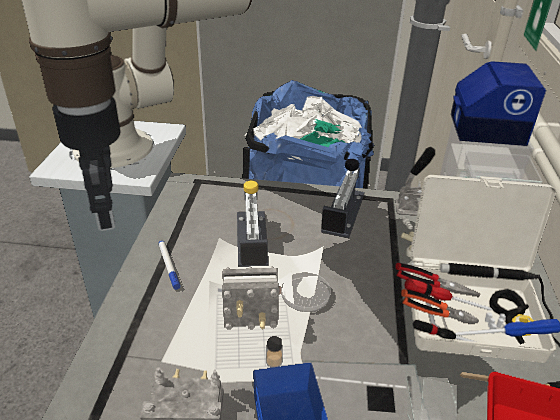

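The top view shows the yellow knob at about (243,253), its pad at (317,237) and the cell at (365,230). The side view shows the knob at (250,187). The black stop is at (184,152) in the top view.

Run:
```python
from h import *
import pickle
d=snap("top","pics/t2.png",(215,190,415,290),4); s=snap("side","pics/s2.png")
pickle.dump((d,s),open("ts.pkl","wb"))
def cent(im,lo,hi,box):
    h=cv2.cvtColor(im,cv2.COLOR_RGB2HSV); m=cv2.inRange(h,lo,hi); a,b,c,e=box; q=np.zeros_like(m); q[b:e,a:c]=m[b:e,a:c]
    y,x=np.nonzero(q); return x.mean(),y.mean(),len(x)
ct=cent(d["image"],(20,150,120),(35,255,255),(225,235,260,270)); cs=cent(s["image"],(20,150,120),(35,255,255),(235,175,265,200))
print(ct,cs,atz(d,*ct[:2],100),atz(s,*cs[:2],96))
```

```text
(np.float64(242.87719298245614), np.float64(252.25730994152048), 171) (np.float64(250.57232704402514), np.float64(186.8238993710692), 159) [ 404.19369191 -274.01392955  100.        ] [ 405.4238291  -268.57413337   96.        ]
```

View pics/t2.png

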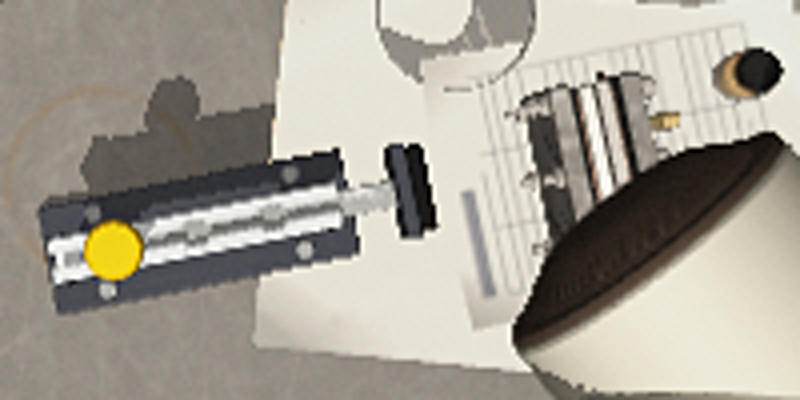

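The enlarged crop shows the knob at (113,250), the pad at (409,190) and plate edges from (40,205) to (340,150) and from (55,312) to (358,252). The gap from pad to cell is about 23 original pixels.

```bash
cat >> h.py <<'E'
def tri(*rs):
    A=np.zeros((3,3));b=np.zeros(3)
    for o,r in rs:
        r=r/np.linalg.norm(r);P=np.eye(3)-np.outer(r,r);A+=P;b+=P@o
    p=np.linalg.solve(A,b); return p,[np.linalg.norm(np.cross(p-o,r/np.linalg.norm(r))) for o,r in rs]
def delta(target,head):  # shift in current tool axes (cm), yaw about tool z (deg)
    s=read_state(); r=R.from_quat(s["ee_rot"]).as_matrix()
    h=np.degrees(np.arctan2(r[1,0],r[0,0])); t=-((head-h+90)%180-90)
    return np.round(r.T@(np.array(target)-s["position"])/10,2),round(t,1),round(h,1)
E
python3 - <<'E'
from h import *
import pickle
d,s=pickle.load(open("ts.pkl","rb"))
print(tri(ray(d,242.9,252.3),ray(s,250.6,186.8)))
P=lambda u,v,z:atz(d,215+(u-1.5)/4,190+(v-1.5)/4,z)
c=[P(40,205,8),P(340,150,8),P(358,252,8),P(55,312,8)]
for p in c: print(p)
for a,b in((0,1),(3,2)): 
    v=c[b]-c[a]; print(np.linalg.norm(v),np.degrees(np.arctan2(v[1],v[0])))
print(np.linalg.norm(c[3]-c[0]),sum(c)/4)
k=P(113,250,105); e=P(343,198,74); v=e-k; print(k,e,np.degrees(np.arctan2(v[1],v[0])))
print(P(435,190,85),P(527,170,85))
print(delta([405,-272,180],-79.5))
E
```

```text
(array([ 405.21130336, -273.84639082,   99.52394847]), [np.float64(1.1273397385729087), np.float64(1.1273397385728565)])
[ 427.18941016 -226.50406134    8.        ]
[ 455.96375873 -391.92478433    8.        ]
[ 399.96082754 -401.06093728    8.        ]
[ 368.80843853 -234.84116462    8.        ]
167.90467155403522 -80.13233485596565
169.11382014247138 -79.38494619989388
58.97325783310415 [ 412.98060874 -313.58273689    8.        ]
[ 404.57557142 -274.41217661  105.        ] [ 429.25993976 -389.73540773   74.        ] -77.91842650460148
[ 432.84713014 -435.7386364    85.        ] [ 442.55048822 -482.47394555   85.        ]
(array([-26.39,  21.43,   6.19]), np.float64(-77.1), np.float64(-156.6))
```

Request:
servo_tool([
  [1,-2.6,2.1,0.5,0,0,0],
  [1,-2.6,2.1,0.5,0,0,0],
  [1,-2.6,2.1,0.5,0,0,0],
  [1,-2.6,2.1,0.5,0,0,0],
  [1,-2.6,2.1,0.5,0,0,0],
  [1,-2.6,2.1,0.5,0,0,0],
  [1,-2.6,2.1,0.5,0,0,0],
  [1,-2.6,2.1,0.5,0,0,0],
  [1,-2.6,2.1,0.5,0,0,0],
  [1,-2.6,2.1,0.5,0,0,0],
])

```text
clock: 1.2
position: [403.7, -276.5, 192.1]
ee_rot: [-0.202, 0.979, 0.0, 0.0]
contact_force: [1.0, -0.0, -0.6]
gripper_width: 85.5
```

Request:
servo_tool([
  [0.7,0,0,0,0,0,-8.5],
  [0.7,0,0,0,0,0,-8.5],
  [0.7,0,0,0,0,0,-8.5],
  [0.7,0,0,0,0,0,-8.5],
  [0.7,0,0,0,0,0,-8.5],
  [0.7,0,0,0,0,0,-8.5],
  [0.7,0,0,0,0,0,-8.5],
  [0.7,0,0,0,0,0,-8.5],
  [0.7,0,0,0,0,0,-8.5],
  [0.7,0,0,0,0,0,0],
  [0.7,0,0,0,0,0,0],
])

```text
clock: 2.3
position: [403.2, -277.8, 192.2]
ee_rot: [0.764, -0.645, -0.0, 0.0]
contact_force: [0.5, 0.1, 0.5]
gripper_width: 59.7
```

Run:
```python
from h import *
import pickle
d=snap("wrist","pics/w1.png"); pickle.dump(d,open("w1.pkl","wb"))
s=read_state(); print(s["clock"],s["position"],s["contact_force"],s["gripper_width"],s["joints"])
print(delta([405.4,-274,97],-79.7),proj(d,[405.4,-274,108]),np.round(d["extrinsics"],2))
```

```text
2.35 [ 403.21225177 -277.79929423  192.25705502] [0.3501059  0.60275884 0.20050545] 60.08308481737583 [-2.70844627e-01  2.00905486e-01 -3.90535003e-01 -2.25865469e-05
 -9.79504985e-01  4.40403411e-01]
(array([-0.34, -0.28,  9.53]), np.float64(-0.6), np.float64(-80.3)) (np.float64(276.6435714627854), np.float64(221.97842877636032)) [[-9.9000e-01  1.6000e-01  5.0000e-02  4.1687e+02]
 [-1.7000e-01 -9.4000e-01 -3.0000e-01 -3.5454e+02]
 [-0.0000e+00 -3.0000e-01  9.5000e-01  3.2334e+02]
 [ 0.0000e+00  0.0000e+00  0.0000e+00  1.0000e+00]]
```

View pics/w1.png

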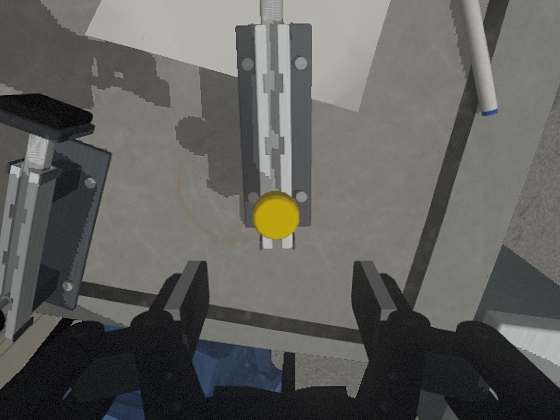

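The wrist view shows the knob's top at (276,215), with (277,222) predicted. That is nearly centred between the fingers across the tube and about 3 mm further out along it. I'll descend to a TCP height of about 96 and grip.

Request:
servo_tool([
  [0.7,0,-0.28,1.2,0,0,-0.6],
  [0.7,0,0,1.2,0,0,0],
  [0.7,0,0,1.2,0,0,0],
  [0.7,0,0,1.2,0,0,0],
  [0.7,0,0,1.2,0,0,0],
  [0.7,0,0,1.2,0,0,0],
  [0.7,0,0,1.2,0,0,0],
  [0.7,0,0,1.2,0,0,0],
  [0.7,0,0,0,0,0,0],
  [0.7,0,0,0,0,0,0],
])

```text
clock: 3.35
position: [406.0, -277.3, 95.9]
ee_rot: [0.769, -0.64, -0.0, 0.0]
contact_force: [0.6, -0.5, -0.0]
gripper_width: 59.6
```

Run:
```python
from h import *
d=snap("wrist","pics/w2.png"); print(proj(d,[405.4,-274,108]),proj(d,[405.7,-276.5,108]),delta([405.4,-276,96],-79.7))
```

```text
(np.float64(281.5822186535452), np.float64(313.90974921899823)) (np.float64(282.02810271299427), np.float64(308.09032377222724)) (array([-0.16,  0.06,  0.04]), np.float64(0.2), np.float64(-79.5))
```

View pics/w2.png

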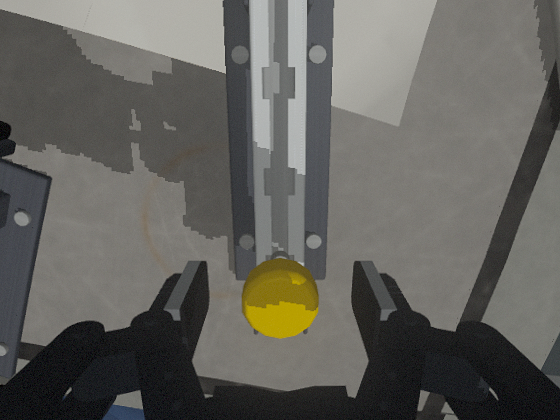

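The knob, at (280,299), is centred between the pads (inner edges at 207 and 352). It sits about 3 mm further out along the tube, so I'll shift by that and grip.

Request:
servo_tool([
  [0.7,0.3,0,0,0,0,0],
  [0,0,0,0,0,0,0],
  [0,0,0,0,0,0,0],
  [0,0,0,0,0,0,0],
  [0,0,0,0,0,0,0],
  [0,0,0,0,0,0,0],
  [0,0,0,0,0,0,0],
  [0,0,0,0,0,0,0],
])

```text
clock: 4.2
position: [406.7, -280.4, 96.5]
ee_rot: [0.769, -0.64, 0.0, -0.0]
contact_force: [-1.3, -0.1, 3.1]
gripper_width: 27.6
```

Run:
```python
from h import *
snap("wrist","pics/w3.png",(140,180,420,390),2)
```

```text
(no output)
```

View pics/w3.png

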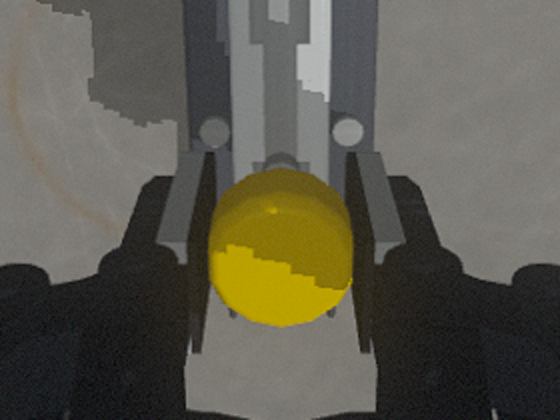

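The picture shows the cap held symmetrically by its sides between the pads. Next I press it down.

Request:
servo_tool([
  [0,0,0,0.3,0,0,0],
  [0,0,0,0.3,0,0,0],
  [0,0,0,0.3,0,0,0],
  [0,0,0,0.1,0,0,0],
  [0,0,0,0,0,0,0],
  [0,0,0,0,0,0,0],
])

```text
clock: 4.85
position: [406.7, -280.4, 86.6]
ee_rot: [0.769, -0.64, 0.0, 0.0]
contact_force: [-2.4, 1.1, 7.2]
gripper_width: 27.6
```

Request:
servo_tool([
  [0,0,0,0.05,0,0,0],
  [0,0.3,0,0,0,0,0],
  [0,0.4,0,0,0,0,0],
  [0,0.4,0,0,0,0,0],
  [0,0.4,0,0,0,0,0],
  [0,0,0,0,0,0,0],
])

```text
clock: 5.45
position: [409.7, -295.7, 86.4]
ee_rot: [0.769, -0.64, 0.001, 0.0]
contact_force: [-2.5, -1.2, 9.1]
gripper_width: 27.3
```

Request:
servo_tool([
  [0,0.4,0,0,0,0,0],
  [0,0.4,0,0,0,0,0],
  [0,0.4,0,0,0,0,0],
  [0,0.4,0,0,0,0,0],
  [0,0.4,0,0,0,0,0],
  [0,0.3,0,0,0,0,0],
  [0,0.2,0,0,0,0,0],
  [0,0,0,0,0,0,0],
  [0,0,0,0,0,0,0],
])

```text
clock: 6.35
position: [414.4, -320.2, 86.5]
ee_rot: [0.769, -0.64, 0.001, 0.0]
contact_force: [-2.3, -0.5, 7.8]
gripper_width: 27.2
```

Run:
```python
from h import *
p=read_state()["position"];print(p, np.linalg.norm(p[:2]-[406.7,-280.4]))
snap("wrist","pics/w4.png",(140,180,420,390),2)
```

```text
[ 414.36956629 -320.16869187   86.46638133] 40.50149503998897
```

View pics/w4.png

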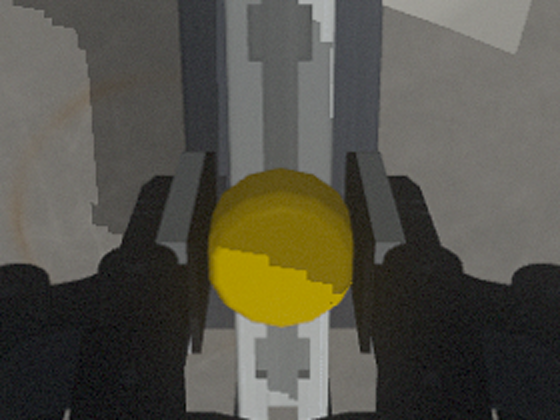

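The cap is still held. The first hole shows behind it at (283,360) in the crop and the last hole ahead at (280,30), so it sits over the middle hole. I'll release.

Request:
servo_tool([
  [0.7,0,0,0,0,0,0],
  [0.7,0,0,0,0,0,0],
  [0.7,0,0,0,0,0,0],
  [0.7,0,0,0,0,0,0],
  [0.7,0,0,0,0,0,0],
  [0.7,0,0,0,0,0,0],
])

```text
clock: 7.0
position: [413.8, -319.6, 85.6]
ee_rot: [0.769, -0.64, -0.0, 0.0]
contact_force: [0.2, -0.2, 0.7]
gripper_width: 59.9
```

Request:
servo_tool([
  [0.7,0,0,-0.5,0,0,0],
  [0.7,0,0,-1.5,0,0,0],
  [0.7,0,0,-2,0,0,0],
  [0.7,0,0,-2,0,0,0],
  [0.7,0,0,-2,0,0,0],
  [0.7,0,0,-2,0,0,0],
  [0.7,0,0,-2,0,0,0],
  [0.7,0,0,0,0,0,0],
  [0.7,0,0,0,0,0,0],
])

```text
clock: 7.9
position: [413.7, -319.5, 206.0]
ee_rot: [0.769, -0.64, 0.0, -0.0]
contact_force: [0.2, 0.1, -0.2]
gripper_width: 60.0
```

Run:
```python
from h import *
a=snap("side","pics/f1.png",(180,140,380,340),3); t=snap("top","pics/f2.png"); w=snap("wrist","pics/f3.png")
print(read_state()["contact_force"],proj(a,[412.4,-313.2,100]),proj(a,[412.4,-313.2,89.5]),proj(w,[412.4,-313.2,108]))
def cent(im,box):
    h=cv2.cvtColor(im,cv2.COLOR_RGB2HSV); m=cv2.inRange(h,(20,150,80),(35,255,255)); a,b,c,e=box; q=np.zeros_like(m); q[b:e,a:c]=m[b:e,a:c]
    y,x=np.nonzero(q); return x.mean(),y.mean(),len(x)
cs=cent(a["image"],(235,165,275,235)); cw=cent(w["image"],(200,100,360,300)); print(cs,cw,tri(ray(a,*cs[:2]),ray(w,*cw[:2])))
```

```text
[ 0.41986604 -0.69852397 -0.11168373] (np.float64(250.46959802860636), np.float64(198.05851159861777)) (np.float64(250.51454036269695), np.float64(202.4764773191915)) (np.float64(280.508307068213), np.float64(218.9286660550664))
(np.float64(251.06470588235294), np.float64(198.05882352941177), 170) (np.float64(278.5094458438287), np.float64(213.33879093198993), 1588) (array([ 413.84598685, -314.2913006 ,  100.903186  ]), [np.float64(0.09783896864445304), np.float64(0.09783896864440934)])
```

View pics/f1.png

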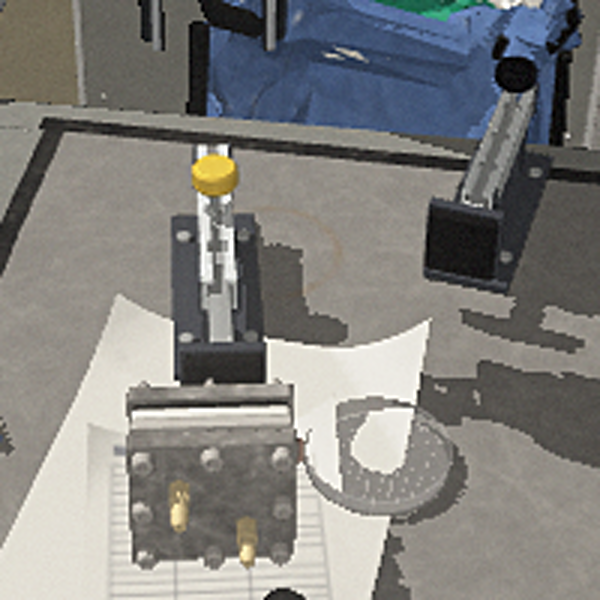

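View pics/f3.png

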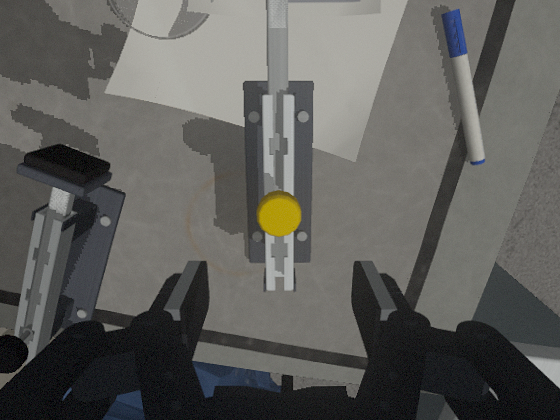

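The knob is up, measured at z = 100.9 at (413.8, -314.3), about 40 mm from where it started. The cell and the black stop look unmoved.

```bash
python3 -c "
from bench import *
print(job_done())"
```

```text
the job is handed in; nothing more can be done
None
```

I lengthened the yellow stop by one hole and handed the job in at about 8 s on the robot's clock. I gripped the yellow button by its sides, pressed it about 10 mm down, slid it 40.5 mm outwards, released it and raised the gripper clear.

**Last checks:**
- **Button:** it is up at z ≈ 100.9 mm, against a nominal 100 mm. It sits over the middle of the stop, about 41 mm from its first measured position.
- **Test cell and black stop:** both look unmoved, and a gap is still visible between the pad and the cell. I judged these by eye and did not measure them after the move.
- **Robot:** the gripper was touching nothing, with contact force under 1 N. The highest force reading at the end of a move was about 9 N.

**Disagreements:**
- The gripper read 27.6 mm on the 30 mm cap, although the wrist picture showed a symmetric grip.
- The wrist view put the button 3 to 4 mm further out along the tube than the top and side views did. I followed the wrist view for the grasp.

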